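# Pull the chip guard's gate shut with the hooked pole

### The job

The gate of the chip guard on the bench has been left open, swung inward. Take the hooked pole from the rack, drop its hook into the ring eye on the gate and pull the gate fully shut, keeping the gripper itself off the guard. Then unhook the pole and lay it back in the rack bay it came from, leaving the straight rod undisturbed.

Things in the scene. Friction and masses are not known exactly. Their poses are not given: they have to be found in the camera images.
- guard: Chip guard: roofless grey sheet-steel box fixed to the bench, 165 deep (x) x 200 wide (y) mm, side walls 194 mm high, two front posts 210 mm high. Origin: on the bench, middle of the front opening; x points into the box, y left as seen from the front, z up. A 42 mm high steel block stands in its far right corner, clear of the gate.
- gate (a joint): Angle of the gate, the upright grey panel 146 wide x 185 mm high (top edge at 205) in the guard's front: 0 = fully shut, flush in the front plane against its stop; grows to 1.3 as it swings inward. Vertical hinge axis at x = 0, y = +80 mm in the guard's frame (left post). It turns with light friction (about 0.5 N at the eye) and stays where left.
- gate_eye (a point): Centre of the steel ring eye on the gate's outer face near its free upper corner. The ring lies level 200 mm above the bench: bar 6 mm thick, clear opening 34 mm, centre 30 mm out from the panel and 115 mm along it from the hinge axis. It turns with the gate; z up, x and y are the guard's when shut.
- pole_grip (a point): Hooked pole, 0.16 kg: wooden handle 130 x 22 wide x 28 mm high, then a straight 10 mm steel rod with its far end bent straight down as an 8 mm pin. Lies level in the rack, axis 80 mm above the bench. This point: on that axis inside the handle, 55 mm behind its front end, near the balance point, the place to grip across the 22 mm. x points to the hook, z up.
- rack: Plywood rack fixed to the bench, two bays 100 mm apart (y = +50 and -50 mm), poles along its x. Origin: on the bench under the middle between the two grip points. Each bay has notched uprights 45 mm behind and 110 mm ahead of the grip point; the notches flare open upward, some 5 mm free on each side of the pole.
- pole_tip (a point): Lower end of the hook pin: 180 mm ahead of pole_grip and 50 mm below the rod's axis, in the pole's axes.
- push_rod_grip (a point): The like point on the straight rod that lies in the other bay, 100 mm beside and parallel: same handle and rod, but no bent end. Leave it alone. Axes as for pole_grip.

How it is judged:
By the outcome, as a careful person would: the job done as asked, in the order asked, and still so for the second after the job is handed in, with the robot touching nothing.
It also fails if it takes over 54 s, if anything falls off the work surface, if the arm or the gripper's body presses on something with over 40 N, if the wrist force passes 120 N, or if a joint passes its speed limit or range.

### The arm

A 6-joint arm with a two-finger parallel gripper is mounted at the origin on a cart in front of the work surface, level with it; the furniture and walls round the work are solid. World frame = base frame: x ahead of the robot, y to its left, z up, the work surface at z = 0. Lengths are in m, angles in rad, forces in N, time in s.
With the tool pointing down it reaches from about 0.3 to 0.775 m from the base axis. Payload 14.6 kg.
Tool frame: the origin (TCP) lies midway between the tips of the shut fingers; the grasp point (between the pads) lies 19 mm behind it (manip.grip_depth is the distance from the TCP to the grasp point, in m); z points along the fingers, y is the direction in which the jaws open and shut (so a half turn about z gives the same grasp; the last joint's range is limited). The gripper opens to 85 mm and grips with 20 to 120 N. Pads are 22 mm wide; open, the fingers measure 114 mm over their backs; the gripper's body (76 mm by 85 mm) begins 54 mm behind the grasp point. The pads swing forward as they close: fully open they stand 13 mm farther back than shut.
Start: joints at [1.218, 0.3, 1.521, -0, 1.321, -0.067], TCP at [0.155, 0.528, 0.205] pointing down, gripper open.
Joint ranges: [-3.03, 3.03], [-0.79, 2.21], [0.23, 2.52], [-1.04, 4.18], [0, 3.07], [-2.55, 2.55]. Speed limits (rad/s): [2.22, 2.22, 2.57, 3.14, 3.14, 3.14].

### API

Orientations are given as a unit quaternion [x, y, z, w].
In Python, from rig import manip, gripper_to, monitor, optics, workorder gives the robot as it stands. Calls block until the motion is done:
- manip.reach(position, orientation): joint-space move of the TCP to a pose.
- manip.move_linear(position, attitude=None, speed=0.15): straight line of the TCP; attitude=None keeps the orientation; speed is the mean speed in m/s.
- manip.set_joints(angles): joint-space move.
- gripper_to(opening): finger opening in m; the grip force is fixed at half the most; returns when the fingers have stopped.
- manip.dwell(seconds).
- manip.inverse_kinematics(position, orientation): joint angles nearest the present ones, or None.
- monitor.observe(): the state.
- optics.capture(name): name is "scene" or "top"; returns the picture (384x512x3 uint8, red, green, blue); there is no depth.
- optics.get_calibration(name): a dict with "vfov" (degrees; the focal length in pixels is half the picture's height over the tangent of half this angle, whatever the lens; pixels are square), "cx", "cy" (the principal point, pixels), "xyz" and "rotation" of the camera in the world. Camera axes: x right, y down, z forward; pixel columns grow to the right and rows downward; lengths in m; the calibration is good to about 2 mm. A picture is of the moment at which its call begins. get_calibration takes no time and is no camera call.
A pose or a line that the arm cannot do raises manip.IKError and nothing moves.
- workorder.job_done(): hands the job in, once; it reports no verdict.
The state is a dict: "time_s": time; "joints": joint angles; "qvel": joint speeds; "joint_torque": joint torques, N m; "ee_pos": TCP position; "tcp_rot": TCP orientation; "wrist_force": force on the tool from outside, world axes, zero at the start; "moment": the same for the moment, N m; "opening": finger opening in m.
Only numpy, scipy, OpenCV 4.12 (cv2) and the standard library are available. Lean on these libraries where they do the work, as an engineer would, in place of code of your own. Each camera call takes 0.05 s, during which the arm holds its last target.

## Working session

There is one attempt and no reset: what is moved stays moved. The work goes in short steps, each a Python script; the robot and the scene stay as the last script left them, time stands still between calls to the robot, and variables do not carry over. Pictures are saved under pics/ and viewed, and the job is handed in when it is done.

```bash
mkdir -p pics; ls
python3 - <<'E'
from rig import manip, gripper_to, monitor, optics, workorder
import cv2
print(monitor.observe()); print(manip.grip_depth)
for n in("scene","top"):
    print(n,optics.get_calibration(n))
    im=optics.capture(n); cv2.imwrite(f"pics/{n}0.png",im[:,:,::-1])
E
```

```text
pics
{'time_s': 0.0, 'joints': array([ 1.21838613e+00,  3.00499181e-01,  1.52158984e+00,  8.12874860e-06,
        1.32069503e+00, -6.65751897e-02]), 'qvel': array([ 8.22412718e-04, -7.61664438e-05, -3.73809485e-04, -8.14671170e-04,
       -1.42530650e-03,  1.50577050e-03]), 'joint_torque': array([-1.03263639e-03, -5.43490434e+01, -3.61809576e+01,  3.08333711e-05,
        3.68776062e-03, -4.93986693e-05]), 'ee_pos': array([0.15497263, 0.52743721, 0.20400222]), 'tcp_rot': array([ 1.42432448e-01,  9.89804346e-01, -5.81854047e-04, -1.27734567e-04]), 'wrist_force': array([ 0.01193486,  0.36053855, -0.3035941 ]), 'moment': array([-0.02595211, -0.00649335,  0.0038973 ]), 'opening': 0.08551474971756767}
0.0187
scene {'vfov': 49.546528155956665, 'cx': 248.60670038319392, 'cy': 194.61065557829755, 'xyz': array([-0.16564548, -0.51586092,  0.67626115]), 'rotation': array([ 0.77855815, -0.40434584,  0.22621817, -0.42329304])}
top {'vfov': 53.03923409341053, 'cx': 251.04589376304315, 'cy': 195.79219964667965, 'xyz': array([ 0.40256988, -0.02929457,  1.11696086]), 'rotation': array([ 0.70702097, -0.70261386,  0.06159171, -0.05159044])}
```

View pics/scene0.png

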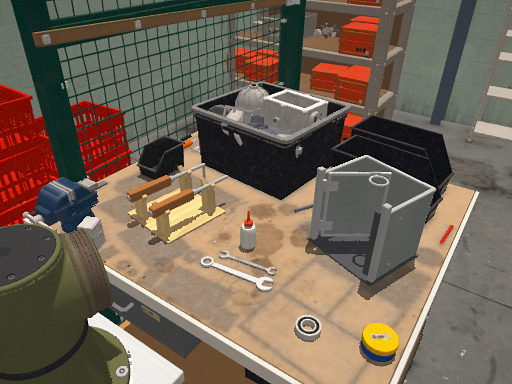

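View pics/top0.png

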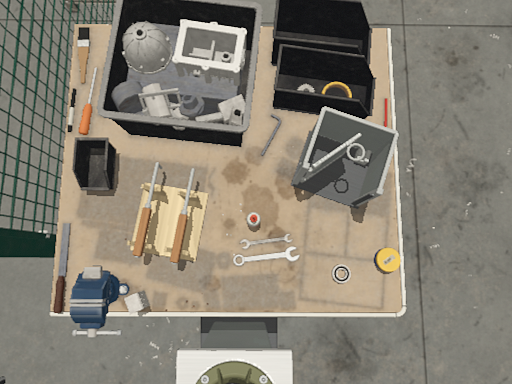

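```bash
cat > h.py <<'E'
from rig import manip, gripper_to, monitor, optics, workorder
import numpy as np, cv2
from scipy.spatial.transform import Rotation as R
from scipy.optimize import least_squares
def cam(n):
    c=optics.get_calibration(n); f=192/np.tan(np.radians(c['vfov'])/2)
    return f,c['cx'],c['cy'],np.array(c['xyz']),R.from_quat(c['rotation']).as_matrix()
def proj(n,P):
    f,cx,cy,t,M=cam(n); q=(np.atleast_2d(P)-t)@M
    return np.c_[cx+f*q[:,0]/q[:,2],cy+f*q[:,1]/q[:,2]]
def ray(n,u,v):
    f,cx,cy,t,M=cam(n); return t,M@np.array([(u-cx)/f,(v-cy)/f,1])
def atz(n,u,v,z):
    t,d=ray(n,u,v); return t+d*(z-t[2])/d[2]
def crop(n,name,x0,x1,y0,y1,s):
    im=optics.capture(n)[:,:,::-1]; cv2.imwrite(f"pics/{name}.png",cv2.resize(im[y0:y1,x0:x1],None,fx=s,fy=s,interpolation=cv2.INTER_CUBIC))
E
python3 - <<'E'
from h import *
for n in("scene","top"): print(n,cam(n)[4]); print(proj(n,[[0,0,0],[.155,.528,.205],[.5,0,0],[.5,-.3,0],[.5,.3,0],[.8,0,0]]))
for n,b in(("top",(110,220,150,280)),("top",(270,410,90,220)),("scene",(110,240,150,250)),("scene",(290,450,140,290))):
    x0,x1,y0,y1=b; crop(n,f"c_{n}{x0}",x0,x1,y0,y1,4 if x0>280 or n=="scene" else 4.5)
E
```

```text
scene [[ 0.57065957 -0.43810034  0.69456156]
 [-0.82112664 -0.3146549   0.47617573]
 [ 0.00993445 -0.84205724 -0.53929669]]
[[ 56.02827901 386.49214955]
 [-41.38003986 163.81034152]
 [229.04036653 239.41210605]
 [336.25445002 288.53137717]
 [147.02651564 201.83811907]
 [287.82158691 189.44135214]]
top [[ 0.00508044 -0.98717038  0.15958957]
 [-0.99988055 -0.00734437 -0.01359933]
 [ 0.01459694 -0.15950142 -0.98708978]]
[[233.38489778 409.08116748]
 [ -6.84480636 369.77656495]
 [235.52022571 223.93841788]
 [338.46307661 224.59177826]
 [131.82309687 223.28027023]
 [236.66108529 125.0206461 ]]
```

View pics/c_top110.png

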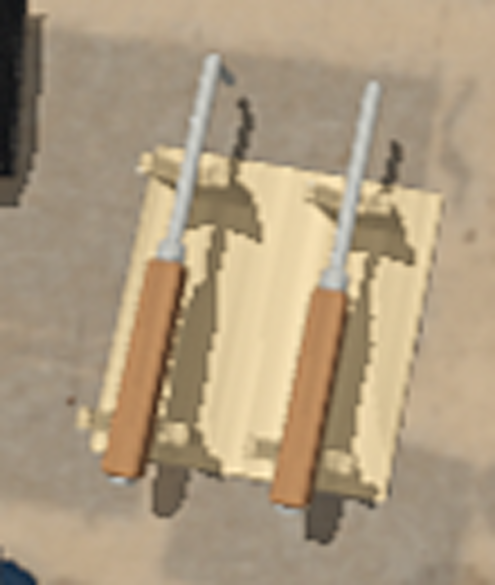

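View pics/c_top270.png

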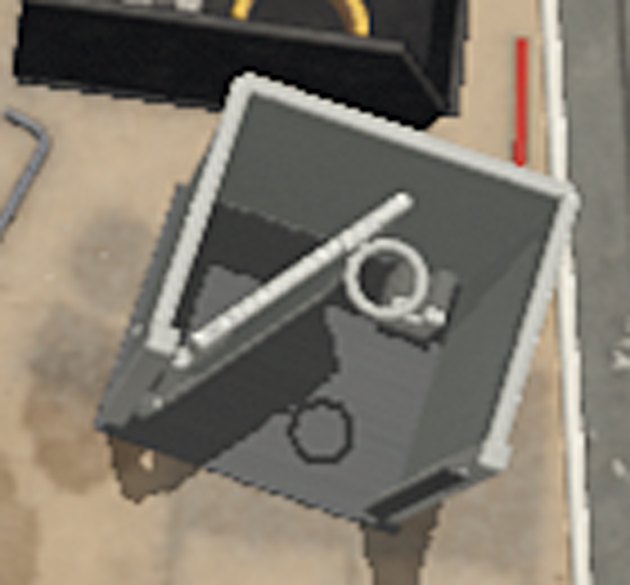

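View pics/c_scene110.png

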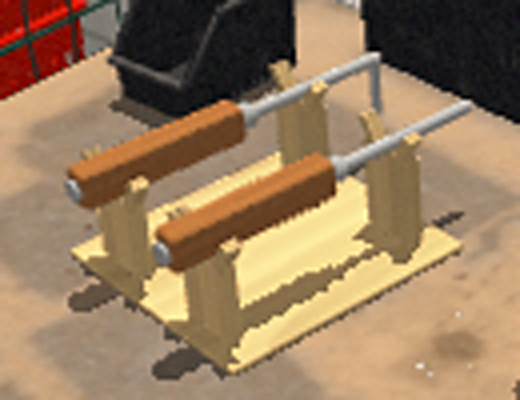

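View pics/c_scene290.png

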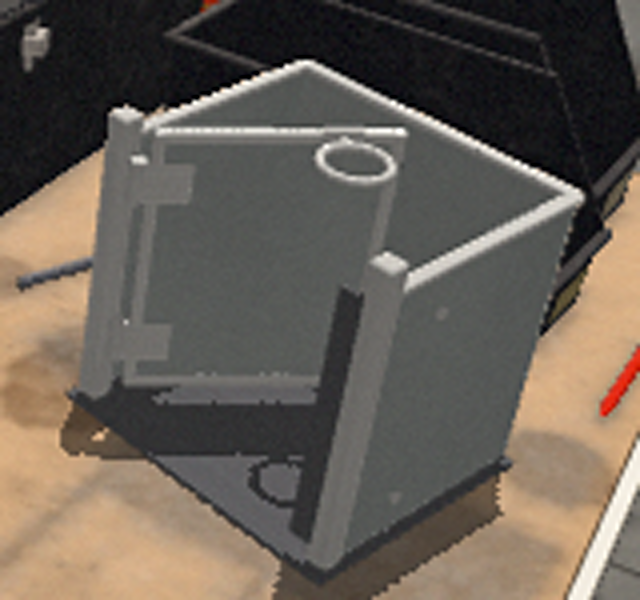

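Run:
```python
from h import *
def T(x,y,z): return atz("top",110+(x+.5)/4.5-.5,150+(y+.5)/4.5-.5,z)
def S(x,y,z): return atz("scene",110+(x+.5)/4-.5,150+(y+.5)/4-.5,z)
def G(x,y,z): return atz("top",270+(x+.5)/4-.5,90+(y+.5)/4-.5,z)
def H(x,y,z): return atz("scene",290+(x+.5)/4-.5,140+(y+.5)/4-.5,z)
np.set_printoptions(precision=4,suppress=True)
print("top rear,front handle, rodend", T(123,473,.094),T(167,261,.094),T(212,58,.082))
print("rod right rear,front,end", T(290,503,.094),T(331,290,.094),T(373,84,.082))
print("scene handle: rear top L,R; front L,R",S(68,182,.094),S(88,197,.094)*0, S(228,100,.094),S(243,107,.094), "elbow",S(376,58,.082),"tip",S(376,110,.03))
print("guard top: postL",G(165,335,.21),"BL",G(245,82,.194),"BR",G(570,195,.194),"postR",G(495,455,.21))
print("gate hinge",G(198,342,.205),"free",G(405,200,.205),"ring",G(386,279,.2))
print("scene ring",H(356,162,.2),"postL",H(127,115,.21),"postR",H(388,262,.21),"BL",H(307,65,.194),"BR",H(577,195,.194),"free",H(403,132,.205),"h",H(160,132,.205))
```

```text
top rear,front handle, rodend [0.4095 0.2545 0.094 ] [0.5339 0.235  0.094 ] [0.6608 0.2167 0.082 ]
rod right rear,front,end [0.3928 0.157  0.094 ] [0.5173 0.1373 0.094 ] [0.6454 0.1179 0.082 ]
scene handle: rear top L,R; front L,R [0.3989 0.2521 0.094 ] [0. 0. 0.] [0.5356 0.2435 0.094 ] [0.5346 0.2282 0.094 ] elbow [0.6599 0.2142 0.082 ] tip [0.6678 0.2241 0.03  ]
guard top: postL [ 0.6051 -0.1861  0.21  ] BL [ 0.7727 -0.2428  0.194 ] BR [ 0.7006 -0.445   0.194 ] postR [ 0.5334 -0.3826  0.21  ]
gate hinge [ 0.6021 -0.207   0.205 ] free [ 0.6928 -0.3372  0.205 ] ring [ 0.6438 -0.3249  0.2   ]
scene ring [ 0.6689 -0.2993  0.2   ] postL [ 0.6255 -0.1767  0.21  ] postR [ 0.5646 -0.352   0.21  ] BL [ 0.7786 -0.2284  0.194 ] BR [ 0.7165 -0.4095  0.194 ] free [ 0.7091 -0.3116  0.205 ] h [ 0.6269 -0.1976  0.205 ]
```

Run:
```python
from h import *
np.set_printoptions(precision=4,suppress=True)
def tri(a,b):
    (p,d),(q,e)=ray("top",*a),ray("scene",*b); d/=np.linalg.norm(d);e/=np.linalg.norm(e)
    s=np.linalg.lstsq(np.c_[d,-e],q-p,rcond=None)[0]; A=p+s[0]*d;B=q+s[1]*e
    return (A+B)/2,np.linalg.norm(A-B)
G=lambda x,y:(270+(x+.5)/4-.5,90+(y+.5)/4-.5)
H=lambda x,y:(290+(x+.5)/4-.5,140+(y+.5)/4-.5)
for n,a,b in(("ring",(386,279),(356,162)),("pL",(165,335),(127,115)),("pR",(495,455),(388,262)),("BL",(245,82),(307,65)),("BR",(570,195),(577,195)),("free",(405,200),(403,132)),("FRbase",(385,525),(320,578)),("FLbase",(98,425),(70,393))):
    print(n,*tri(G(*a),H(*b)))
T=lambda x,y:(110+(x+.5)/4.5-.5,150+(y+.5)/4.5-.5)
S=lambda x,y:(110+(x+.5)/4-.5,150+(y+.5)/4-.5)
print("elbow",*tri(T(212,57),S(376,58)),"rodend",*tri(T(373,84),S(468,105)))
```

```text
ring [ 0.6352 -0.3128  0.2224] 0.010311343417545013
pL [ 0.6031 -0.185   0.2225] 0.0025037914218578503
pR [ 0.5265 -0.3659  0.2382] 0.011699022634719078
BL [ 0.7665 -0.2365  0.2029] 0.009266151652634102
BR [ 0.687  -0.4227  0.2178] 0.022832959412647864
free [ 0.6831 -0.3242  0.2235] 0.014266897881532183
FRbase [ 0.5071 -0.3666  0.046 ] 0.0007406899521523129
FLbase [ 0.5824 -0.1729  0.0307] 0.012345554742849554
elbow [0.6622 0.2168 0.0801] 0.000898788884679027 rodend [0.6459 0.1178 0.0807] 0.0007783180320836659
```

```bash
cat > fit.py <<'E'
from h import *
np.set_printoptions(precision=4,suppress=True)
G=lambda x,y:("top",270+(x+.5)/4-.5,90+(y+.5)/4-.5)
H=lambda x,y:("scene",290+(x+.5)/4-.5,140+(y+.5)/4-.5)
T=lambda x,y:("top",110+(x+.5)/4.5-.5,150+(y+.5)/4.5-.5)
S=lambda x,y:("scene",110+(x+.5)/4-.5,150+(y+.5)/4-.5)
def projd(n,P,k):
    f,cx,cy,t,M=cam(n); q=(np.asarray(P)-t)@M; x,y=q[0]/q[2],q[1]/q[2]; s=1+k*(x*x+y*y)
    return np.array([cx+f*x*s,cy+f*y*s])
def eye(a): return [.115*np.sin(a)-.03*np.cos(a),.08-.115*np.cos(a)-.03*np.sin(a),.2]
def place(p,P):
    c,s=np.cos(p[2]),np.sin(p[2]); return np.array([p[0]+c*P[0]-s*P[1],p[1]+s*P[0]+c*P[1],P[2]])
def pts(p):
    g,pl=p[0:3],p[3:6]; a=p[6]; yp=p[9];xp=p[10];d=p[11];re=p[12]
    yield "ring",place(g,eye(a)),[G(386,279),H(356,162)]
    yield "BL",place(g,[.165,.1,.194]),[G(243,76),H(307,60)]
    yield "BR",place(g,[.165,-.1,.194]),[G(577,192),H(582,194)]
    yield "pL",place(g,[xp,yp,.21]),[G(165,335),H(127,115)]
    yield "pR",place(g,[xp,-yp,.21]),[G(495,455),H(388,262)]
    yield "free",place(g,[d*np.sin(a),.08-d*np.cos(a),.205]),[G(405,200),H(403,132)]
    yield "hrear",place(pl,[-.075,0,.094]),[T(123,473),S(80,190)]
    yield "hfront",place(pl,[.055,0,.094]),[T(167,261),S(235,104)]
    yield "elbow",place(pl,[.180,0,.082]),[T(212,58),S(376,58)]
    yield "tip",place(pl,[.180,0,.030]),[S(377,112)]
    yield "h2rear",place(pl,[-.075,-.1,.094]),[T(290,503),S(170,248)]
    yield "h2front",place(pl,[.055,-.1,.094]),[T(331,290),S(325,163)]
    yield "r2end",place(pl,[re,-.1,.08]),[T(373,84),S(468,105)]
def res(p,show=False):
    o=[]
    for n,P,obs in pts(p):
        for c,u,v in obs:
            e=projd(c,P,p[7] if c=="top" else p[8])-[u,v]; o.append(e)
            if show: print(n,c,e)
    return np.concatenate(o)
p0=[.565,-.28,.35-.7,.48,.242,-.15,.9,0,0,.09,0,.148,.18]
r=least_squares(res,p0,loss="soft_l1"); p=r.x
if __name__=="__main__":
    print(p,r.cost); res(p,1); print("eye",place(p[:3],eye(p[6])),"eye shut",place(p[:3],eye(0)))
    print(np.sqrt(np.diag(np.linalg.inv(r.jac.T@r.jac))))
E
python3 fit.py
```

```text
Traceback (most recent call last):
  File "fit.py", line 36, in <module>
    r=least_squares(res,p0,loss="soft_l1"); p=r.x
  File "fit.py", line 32, in res
    e=projd(c,P,p[7] if c=="top" else p[8])-[u,v]; o.append(e)
      ~~~~~^^^^^^^^^^^^^^^^^^^^^^^^^^^^^^^^
  File "fit.py", line 8, in projd
    f,cx,cy,t,M=cam(n); q=(np.asarray(P)-t)@M; x,y=q[0]/q[2],q[1]/q[2]; s=1+k*(x*x+y*y)
                ~~~^^^
  File "h.py", line 6, in cam
    c=optics.get_calibration(n); f=192/np.tan(np.radians(c['vfov'])/2)
ValueError: time passes only in moves, steps and waits
```

```bash
sed -i 's/^def cam(n):/import functools\n@functools.cache\ndef cam(n):/' h.py; python3 fit.py
```

```text
[ 0.5785 -0.2757 -0.3418  0.4797  0.2403 -0.144   0.9252  0.3344 -0.1116
  0.0954 -0.0047  0.1491  0.1813] 53.80606622860145
ring top [-1.5164 -1.0852]
ring scene [0.4518 6.6806]
BL top [0.4856 0.9991]
BL scene [0.3575 4.1791]
BR top [-0.3022 -2.754 ]
BR scene [-0.1508  5.6564]
pL top [-0.2259 -0.5765]
pL scene [-1.093   4.3994]
pR top [-2.3927 -3.5017]
pR scene [0.2967 7.0127]
free top [-0.7271  0.0656]
free scene [0.5972 5.7811]
hrear top [-2.9374  3.7953]
hrear scene [ 0.3818 -2.9845]
hfront top [-1.5432  0.2086]
hfront scene [1.1244 0.458 ]
elbow top [-1.2983  0.3427]
elbow scene [-0.4241  0.2977]
tip scene [0.1389 1.794 ]
h2rear top [0.1607 2.1473]
h2rear scene [ 0.501  -2.3222]
h2front top [ 0.8087 -0.7425]
h2front scene [ 1.9256 -1.1619]
r2end top [0.5208 0.1192]
r2end scene [0.3456 0.6407]
eye [ 0.6436 -0.3129  0.2   ] eye shut [ 0.5385 -0.2987  0.2   ]
[0.0033 0.0021 0.0125 0.0014 0.0014 0.0095 0.028  0.0514 0.0382 0.002
 0.0036 0.0028 0.0026]
```

```bash
cat > fit2.py <<'E'
from fit import *
def projr(n,P,q6,k):
    f,cx,cy,t,M=cam(n); M=M@R.from_rotvec(q6[:3]).as_matrix(); q=(np.asarray(P)-t-q6[3:6])@M; x,y=q[0]/q[2],q[1]/q[2]; s=1+k*(x*x+y*y)
    return np.array([cx+f*x*s,cy+f*y*s])
sr=np.r_[[.02]*3,[.002]*3]
def res2(p,show=False):
    o=[]
    for n,P,obs in pts(p):
        for c,u,v in obs:
            i=0 if c=="top" else 6
            e=projr(c,P,p[13+i:19+i],p[7] if c=="top" else p[8])-[u,v]; o.append(e/.7)
            if show: print(n,c,e)
    o.append(p[7:9]/.2);o.append(p[13:19]/sr);o.append(p[19:25]/sr)
    return np.concatenate(o)
r2=least_squares(res2,np.r_[p,np.zeros(12)],loss="soft_l1"); pp=r2.x
if __name__=="__main__":
    print(pp,r2.cost); res2(pp,1); print("eye",place(pp[:3],eye(pp[6])),"eye shut",place(pp[:3],eye(0)))
    print(np.sqrt(np.diag(np.linalg.inv(r2.jac.T@r2.jac))))
E
python3 fit2.py
```

```text
[ 0.5546 -0.2448 -0.3336  0.4492  0.2769 -0.1309  0.9517  0.1538 -0.1514
  0.0979 -0.0031  0.15    0.1812 -0.0249 -0.0357 -0.0182  0.0002 -0.0002
 -0.0003 -0.0044 -0.0394  0.0262 -0.0002  0.0002 -0.0001] 32.24991166504402
ring top [-0.6232 -0.462 ]
ring scene [-0.0676  1.0379]
BL top [2.671  2.1391]
BL scene [ 0.5188 -0.7079]
BR top [ 0.0745 -0.0454]
BR scene [-0.2581 -0.9044]
pL top [ 0.2591 -0.218 ]
pL scene [-2.4603  0.5196]
pR top [-1.2256 -1.3588]
pR scene [0.3976 2.5012]
free top [0.0391 0.4489]
free scene [ 0.1722 -0.4846]
hrear top [-0.817   1.6969]
hrear scene [ 0.2633 -0.6505]
hfront top [-0.3188 -0.4367]
hfront scene [0.4425 1.599 ]
elbow top [-0.101   0.1509]
elbow scene [-1.0785  0.2866]
tip scene [0.2277 1.6835]
h2rear top [0.2787 0.8142]
h2rear scene [-0.3742 -0.8644]
h2front top [ 0.5804 -1.1003]
h2front scene [ 0.728  -0.8881]
r2end top [ 0.6026 -0.1762]
r2end scene [-0.6306 -0.2177]
eye [ 0.623  -0.2803  0.2   ] eye shut [ 0.5148 -0.268   0.2   ]
[0.0118 0.0167 0.0222 0.0181 0.0169 0.0216 0.0139 0.0498 0.0401 0.0019
 0.0027 0.0017 0.0022 0.013  0.0169 0.0207 0.002  0.002  0.002  0.0045
 0.0194 0.0122 0.002  0.002  0.002 ]
```

Run:
```python
from h import *
for n in("scene","top"):
    im=cv2.imread(f"pics/{n}0.png")
    cv2.imwrite(f"pics/{n}big.png",cv2.resize(im,None,fx=1.56,fy=1.56,interpolation=cv2.INTER_CUBIC))
np.set_printoptions(precision=4,suppress=True)
for n,L in (("top",[(388,28),(395,170),(403,300),(52,312),(75,28),(230,314),(400,314)]),("scene",[(478,190),(440,287),(402,384),(100,265),(250,373)])):
    for q in L: print(n,q,atz(n,*q,0))
```

```text
top (388, 28) [ 1.1272 -0.4777  0.    ]
top (395, 170) [ 0.6645 -0.4747  0.    ]
top (403, 300) [ 0.2873 -0.4768  0.    ]
top (52, 312) [0.2513 0.5078 0.    ]
top (75, 28) [1.1129 0.511  0.    ]
top (230, 314) [0.2475 0.0125 0.    ]
top (400, 314) [ 0.2489 -0.4661  0.    ]
scene (478, 190) [ 1.1419 -0.4812  0.    ]
scene (440, 287) [ 0.64   -0.4891  0.    ]
scene (402, 384) [ 0.3536 -0.4936  0.    ]
scene (100, 265) [0.2455 0.1909 0.    ]
scene (250, 373) [ 0.2164 -0.2616  0.    ]
```

View pics/scenebig.png

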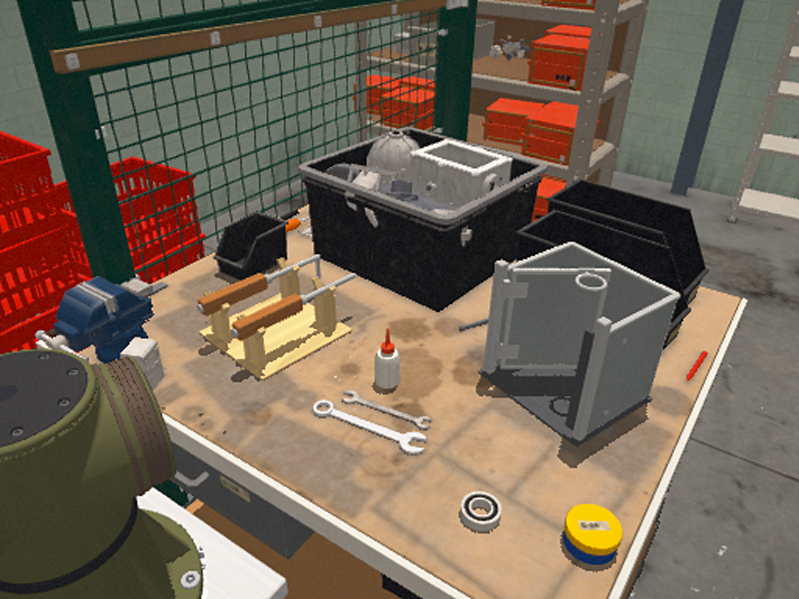

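View pics/topbig.png

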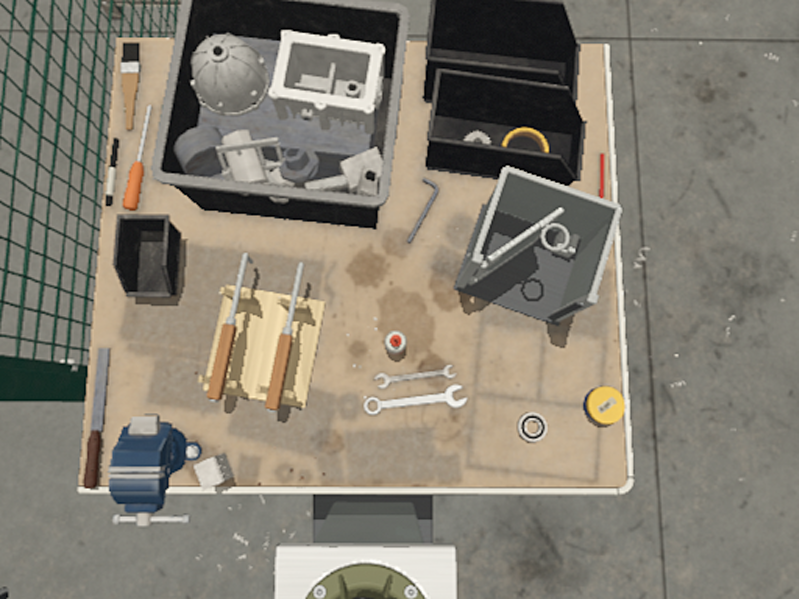

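Run:
```python
from h import *
np.set_printoptions(precision=4,suppress=True)
def tri(a,b):
    (p,d),(q,e)=ray("top",*a),ray("scene",*b); d/=np.linalg.norm(d);e/=np.linalg.norm(e)
    s=np.linalg.lstsq(np.c_[d,-e],q-p,rcond=None)[0]; A=p+s[0]*d;B=q+s[1]*e
    return (A+B)/2,np.linalg.norm(A-B)
k=1.56
for n,a,b in (("bottletip",(397,342),(389,331)),("bearing",(532,427),(482,508)),("can",(604,406),(594,524)),("redpen top",(602,155),(705,354)),("penbot",(602,196),(690,379)),("wrenchL",(374,405),(322,408)),("wrenchR",(457,397),(412,443)),("smL",(381,380),(349,397)),("smR",(448,371),(424,422)),("hexend",(410,240),(461,327)),("binFL",(157,182),(303,178)),("binFR",(383,205),(438,252)),("binBR",(405,10),(543,170)),("tblcorner FR",(632,490),(620,605))):
    a=np.array(a)/k;b=np.array(b)/k; print(n,*tri(a,b),"z0:",atz("top",*a,0)[:2],atz("scene",*b,0)[:2])
```

```text
bottletip [ 0.5054 -0.055   0.1048] 0.005918984363552822 z0: [ 0.5141 -0.0551] [0.6309 0.027 ]
bearing [ 0.3611 -0.3014  0.013 ] 0.0038276594418403843 z0: [ 0.3595 -0.303 ] [ 0.3728 -0.2987]
can [ 0.3999 -0.4284  0.0339] 0.006955983410015565 z0: [ 0.3981 -0.4375] [ 0.4324 -0.4266]
redpen top [ 0.8862 -0.4584  0.0038] 0.0022691211089878034 z0: [ 0.8873 -0.4588] [ 0.8935 -0.459 ]
penbot [ 0.8022 -0.4542  0.0026] 0.001522640544311882 z0: [ 0.8027 -0.4544] [ 0.8066 -0.4546]
wrenchL [ 0.3969 -0.0123  0.006 ] 0.0028950495392575854 z0: [ 0.3978 -0.0133] [ 0.401  -0.0066]
wrenchR [ 0.4128 -0.1648  0.007 ] 0.0009994934812145061 z0: [ 0.4131 -0.166 ] [ 0.4185 -0.1607]
smL [ 0.4436 -0.026   0.0019] 0.0005640312470840774 z0: [ 0.4435 -0.0257] [ 0.4454 -0.0248]
smR [ 0.4619 -0.1513  0.0026] 0.0042722015608826535 z0: [ 0.4607 -0.1499] [ 0.4658 -0.1515]
hexend [ 0.7082 -0.0786  0.0079] 0.0008850370094996541 z0: [ 0.7107 -0.0793] [ 0.7182 -0.0731]
binFL [0.7583 0.3363 0.1795] 0.0110122601313258 z0: [0.8221 0.4114] [1.0964 0.6381]
binFR [ 0.7284 -0.02    0.136 ] 0.018032483540127927 z0: [ 0.7801 -0.027 ] [0.9436 0.1118]
binBR [ 1.0567 -0.0604  0.1948] 0.0038123577087402134 z0: [ 1.1965 -0.069 ] [1.5477 0.1251]
tblcorner FR [ 0.2685 -0.4724  0.0772] 0.04729113113521444 z0: [ 0.2487 -0.4806] [ 0.3417 -0.4894]
```

```bash
sed -i 's|^G=.*|G=lambda x,y:("top",270+(x+.5)/4.5-.5,90+(y+.5)/4.5-.5)|' fit.py; python3 fit.py
```

```text
[ 0.5964 -0.2647 -0.3423  0.481   0.2441 -0.1517  0.9517 -0.0653 -0.03
  0.0941 -0.0004  0.1498  0.1824] 11.282840919021886
ring top [ 0.0631 -0.1935]
ring scene [-0.4101  1.0599]
BL top [ 0.0392 -0.6471]
BL scene [-0.2651  0.0932]
BR top [-0.0036 -0.0546]
BR scene [0.066  0.6146]
pL top [0.1322 0.3147]
pL scene [ 0.0183 -0.4179]
pR top [-0.0452 -0.1633]
pR scene [0.0636 0.2065]
free top [ 0.1278 -0.3776]
free scene [-0.282   0.1793]
hrear top [0.4031 0.5859]
hrear scene [-1.1986 -3.7515]
hfront top [ 0.2115 -0.5856]
hfront scene [ 0.27   -0.1387]
elbow top [0.2874 0.8196]
elbow scene [-0.9072 -0.1166]
tip scene [-0.3191  1.3916]
h2rear top [0.4664 0.1139]
h2rear scene [-1.0784 -2.9811]
h2front top [ 0.3202 -1.1335]
h2front scene [ 0.9286 -1.6565]
r2end top [ 0.2745 -0.0632]
r2end scene [-0.0633  0.1898]
eye [ 0.6644 -0.3008  0.2   ] eye shut [ 0.5564 -0.2876  0.2   ]
[0.0019 0.0016 0.008  0.0013 0.0013 0.0092 0.0163 0.039  0.0352 0.0013
 0.0023 0.0022 0.0026]
```

```bash
sed -i 's|,S(80,190)\]|]|; s|,S(170,248)\]|]|; s|,S(325,163)\]|]|' fit.py
python3 - <<'E'
import fit; from fit import *
f=lambda q: res(np.r_[q[:7],0,0,q[7:]])
r=least_squares(f,np.delete(np.array(fit.p0),[7,8]),loss="soft_l1"); q=r.x; print(q,r.cost)
res(np.r_[q[:7],0,0,q[7:]],1); np.save("pose.npy",q)
print("eye",place(q[:3],eye(q[6])),"shut",place(q[:3],eye(0)))
print(np.sqrt(np.diag(np.linalg.inv(r.jac.T@r.jac))))
E
```

```text
[ 0.5949 -0.2632 -0.3432  0.4818  0.2441 -0.1541  0.9555  0.0935  0.0011
  0.1502  0.1817] 5.0393465258729355
ring top [ 0.0266 -0.0386]
ring scene [-0.8943  1.0002]
BL top [-0.0482 -0.6591]
BL scene [-0.6711  0.0495]
BR top [ 1.1838 -0.1962]
BR scene [0.3633 0.6874]
pL top [0.0644 0.2908]
pL scene [-0.0813 -0.4813]
pR top [ 0.2558 -0.2733]
pR scene [-0.2167 -0.0513]
free top [ 0.3234 -0.5044]
free scene [-0.5137  0.0608]
hrear top [-0.4658  0.7048]
hfront top [-0.213  -0.8229]
hfront scene [ 0.4257 -0.256 ]
elbow top [0.0583 0.4142]
elbow scene [-0.6465 -0.1842]
tip scene [-0.0585  1.3316]
h2rear top [0.072  0.1779]
h2front top [ 0.2403 -1.3043]
r2end top [ 0.2887 -0.0439]
r2end scene [-0.0131  0.2499]
eye [ 0.6634 -0.2992  0.2   ] shut [ 0.5549 -0.286   0.2   ]
[0.0016 0.0011 0.0085 0.0014 0.0012 0.0091 0.0165 0.0013 0.0021 0.0024
 0.0026]
```

```bash
cat >> h.py <<'E'
def ori(yaw,s=1):
    px=np.array([np.cos(yaw),np.sin(yaw),0]);py=np.array([-px[1],px[0],0])
    return R.from_matrix(np.c_[s*px,-s*py,[0,0,-1]]).as_quat()
D=0.0187
def show(tag=""):
    o=monitor.observe(); print(tag,"t%.2f"%o['time_s'],o['ee_pos'].round(4),"F",o['wrist_force'].round(1),"M",o['moment'].round(2),"op %.4f"%o['opening']); return o
E
python3 - <<'E'
from h import *
for s in(1,-1):
  for x,y,z,yaw in((.4818,.2441,.25,-.154),(.4818,.2441,.0613,-.154),(.494,-.2387,.3,-.343),(.385,-.226,.2,-.343)):
    print(s,manip.inverse_kinematics(np.array([x,y,z]),ori(yaw,s)))
E
```

```text
1 [ 4.01130624e-01  2.46353875e-01  1.48311035e+00 -4.44089210e-16
  1.41212843e+00  2.12592695e+00]
1 [ 4.01130624e-01  4.41222239e-01  1.68850009e+00 -4.44089210e-16
  1.01187033e+00  2.12592695e+00]
1 [-5.16875314e-01  2.43494031e-01  1.37319506e+00 -4.44089210e-16
  1.52490357e+00  1.39692101e+00]
1 [-6.12891090e-01  7.10836086e-02  1.80335071e+00 -4.44089210e-16
  1.26715833e+00  1.30090524e+00]
-1 [ 4.01130624e-01  2.46353875e-01  1.48311035e+00 -4.44089210e-16
  1.41212843e+00 -1.01566570e+00]
-1 [ 4.01130624e-01  4.41222239e-01  1.68850009e+00 -4.44089210e-16
  1.01187033e+00 -1.01566570e+00]
-1 [-5.16875314e-01  2.43494031e-01  1.37319506e+00 -4.44089210e-16
  1.52490357e+00 -1.74467164e+00]
-1 [-6.12891090e-01  7.10836086e-02  1.80335071e+00 -4.44089210e-16
  1.26715833e+00 -1.84068742e+00]
```

Run:
```python
from h import *
q=np.load("pose.npy"); x,y,yaw=q[3:6]; o=ori(yaw,-1)
manip.move_linear([.155,.528,.28],speed=.2)
manip.reach([x,y,.24],o); show("above")
for n in("top","scene"): cv2.imwrite(f"pics/ab_{n}.png",cv2.resize(optics.capture(n)[:,:,::-1],None,fx=1.5,fy=1.5))
```

```text
above t2.42 [0.4814 0.2448 0.24  ] F [-0.6 -0.2  0.5] M [0.   0.02 0.  ] op 0.0853
```

View pics/ab_scene.png

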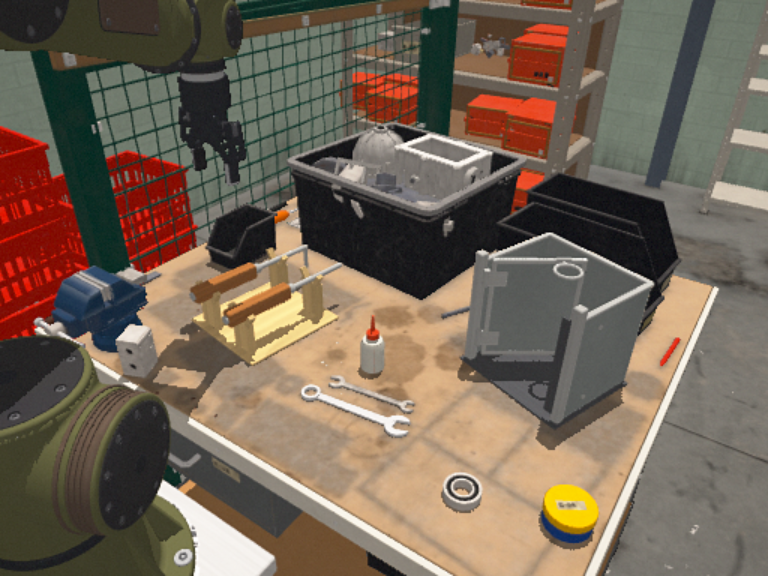

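View pics/ab_top.png

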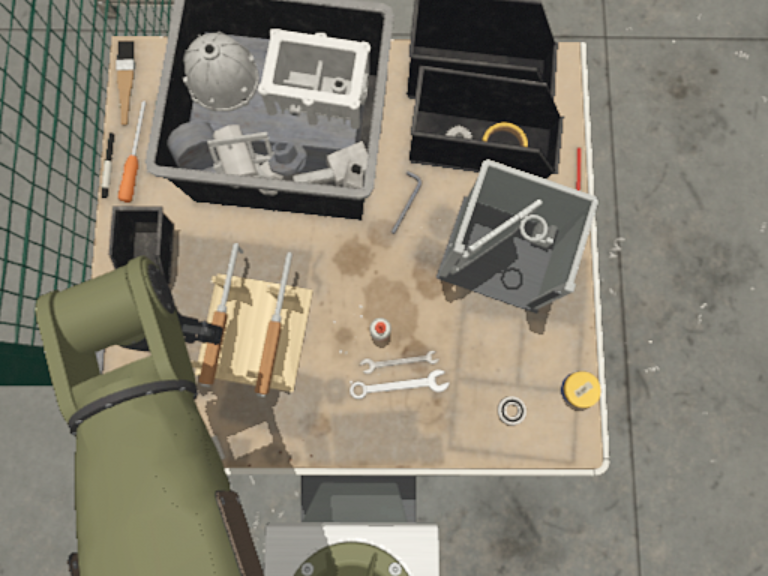

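Run:
```python
from h import *
for n in("scene","top"): print(n,proj(n,[.4814,.2448,.24])*1.5,proj(n,[.4818,.2441,.094])*1.5)
```

```text
scene [[218.10883448 199.24656771]] [[228.57106069 273.91126325]]
top [[187.51063251 333.31634328]] [[213.46102131 340.68001533]]
```

Run:
```python
from h import *
crop("scene","g_s",100,200,60,220,5*.75)
crop("top","g_t",90,190,150,270,5)
print(show())
print(R.from_quat(monitor.observe()['tcp_rot']).as_matrix())
```

```text
t2.62 [0.4815 0.2447 0.2401] F [ 0.1 -0.4 -0. ] M [-0.01 -0.   -0.04] op 0.0856
{'time_s': 2.625, 'joints': array([ 4.02319246e-01,  2.52297133e-01,  1.49859101e+00,  5.04005873e-05,
        1.39057809e+00, -1.01539645e+00]), 'qvel': array([-0.00354867,  0.00014405,  0.00170606,  0.00235283,  0.00072531,
        0.00033418]), 'joint_torque': array([-1.69265532e-02, -5.23183000e+01, -3.70037770e+01,  7.97642097e-04,
        2.35576008e-04,  7.27696708e-03]), 'ee_pos': array([0.48150214, 0.244684  , 0.24007579]), 'tcp_rot': array([7.64701062e-02, 9.97071872e-01, 5.11285011e-05, 4.46758405e-05]), 'wrist_force': array([ 0.11085593, -0.42021073, -0.03969815]), 'moment': array([-0.00874815, -0.00076258, -0.04021887]), 'opening': 0.0856104680472216}
[[-9.88304642e-01  1.52492379e-01  9.69096516e-05]
 [ 1.52492388e-01  9.88304640e-01  9.51248482e-05]
 [-8.12704439e-05  1.08790313e-04 -9.99999991e-01]]
```

View pics/g_s.png

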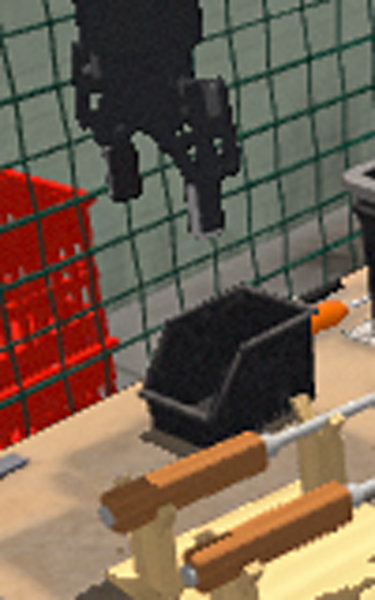

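View pics/g_t.png

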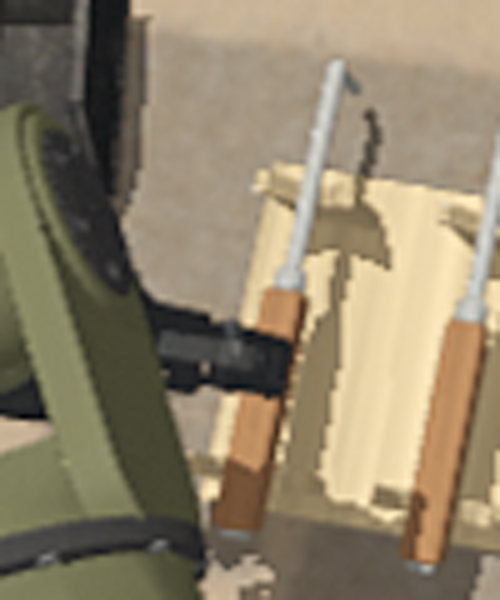

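Run:
```python
from h import *
x,y=.4815,.2447
for dz in (.24,.253):
  for d in(-.05,.05):
    P=[x-.153*-d*-1*-1,y+.988*d,dz]; P=[x+.1525*d,y+.988*d,dz]
    print(dz,d,(proj("scene",P)-[100,60])*3.75,(proj("top",P)-[90,150])*5)
```

```text
0.24 -0.05 [[215.03071578 295.4831036 ]] [[283.51951138 378.28637568]]
0.24 0.05 [[128.33104846 251.9217476 ]] [[ 67.15334737 343.40798734]]
0.253 -0.05 [[212.85687897 277.1406595 ]] [[276.16918051 375.879205  ]]
0.253 0.05 [[125.70569919 234.28278024]] [[ 56.59220411 340.48477667]]
```

Run:
```python
from h import *
gripper_to(0.0); show()
crop("scene","g_s2",100,200,60,220,5*.75)
crop("top","g_t2",90,190,150,270,5)
print((proj("scene",[.4815,.2447,.24])-[100,60])*3.75,(proj("top",[.4815,.2447,.24])-[90,150])*5)
```

```text
t3.39 [0.4818 0.2441 0.24  ] F [-0.1  0.5  0.2] M [-0.03 -0.01  0.02] op 0.0000
[[170.48756545 273.10285591]] [[175.26900112 360.83631202]]
```

View pics/g_s2.png

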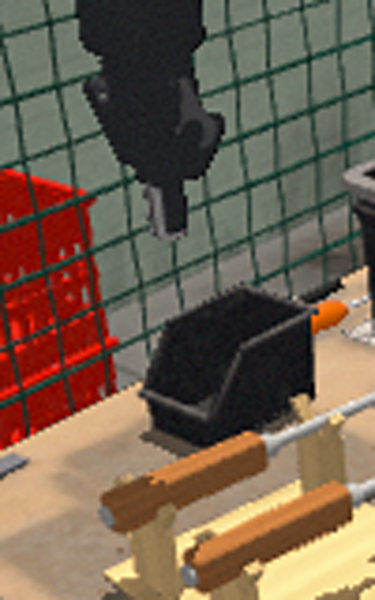

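View pics/g_t2.png

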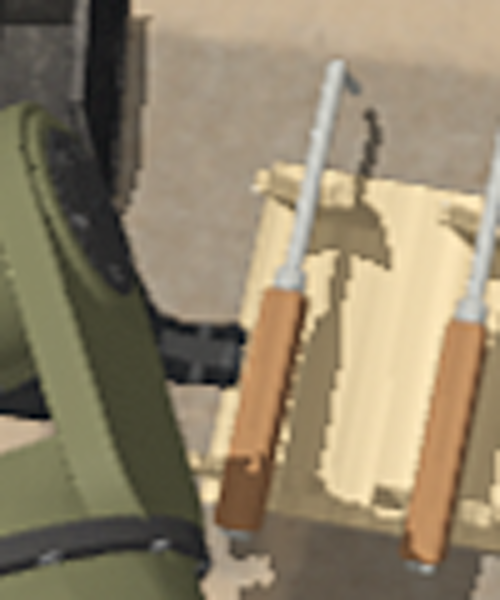

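```bash
cat >> h.py <<'E'
def tri(a,b):
    (p,d),(q,e)=ray("top",*a),ray("scene",*b); d/=np.linalg.norm(d);e/=np.linalg.norm(e)
    s=np.linalg.lstsq(np.c_[d,-e],q-p,rcond=None)[0]; A=p+s[0]*d;B=q+s[1]*e
    return ((A+B)/2).round(4),np.linalg.norm(A-B).round(4)
E
python3 - <<'E'
from h import *
print(tri((139,221),(145.3,122.7)))
print(monitor.observe()['joints'])
E
```

```text
(array([0.4723, 0.2113, 0.2781]), np.float64(0.0239))
[ 4.01056580e-01  2.52376709e-01  1.49864322e+00 -1.22536280e-05
  1.39055773e+00 -1.01560355e+00]
```

Run:
```python
from h import *
gripper_to(0.085)
manip.move_linear([.4818,.2441,.064],speed=.15); show()
crop("scene","g_s3",100,220,110,230,5)
crop("top","g_t3",90,190,150,270,5)
for d in(-.05,.05):
    P=[.4818+.1525*d,.2441+.988*d,.077]
    print((proj("scene",P)-[100,110])*5,(proj("top",P)-[90,150])*5)
```

```text
t5.60 [0.4822 0.2443 0.0648] F [0.4 0.3 0.3] M [-0.   -0.04 -0.  ] op 0.0851
[[321.14998639 424.41723755]] [[361.35176212 402.84996187]]
[[212.5699675  356.82771274]] [[178.51787938 373.36435776]]
```

View pics/g_s3.png

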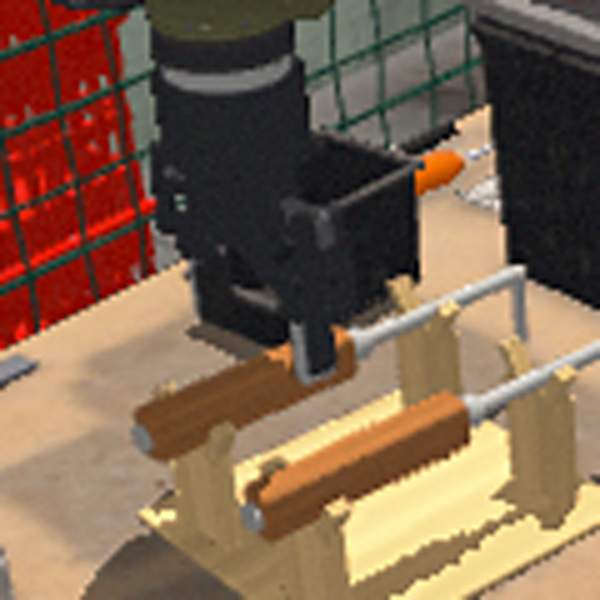

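View pics/g_t3.png

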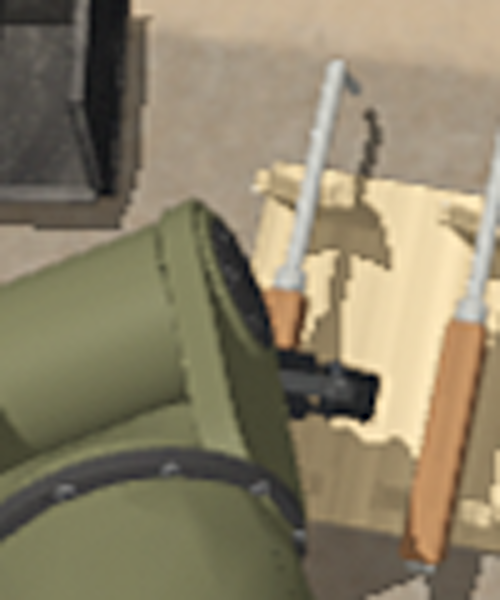

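Run:
```python
from h import *
manip.move_linear([.4818,.2441,.045],speed=.1); show()
crop("scene","g_s4",100,220,110,230,5)
```

```text
t6.04 [0.4816 0.244  0.0448] F [1.  0.3 0.2] M [-0.01 -0.    0.01] op 0.0849
```

View pics/g_s4.png

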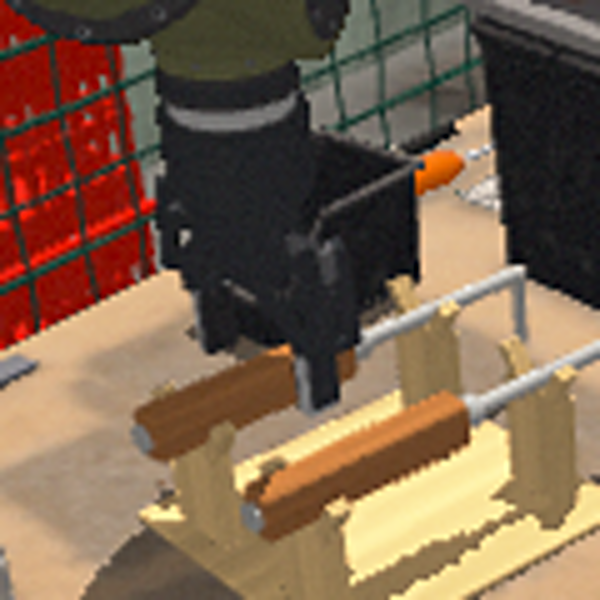

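Run:
```python
from h import *
manip.move_linear([.4818,.2441,.036],speed=.1); show()
gripper_to(0.015); show()
manip.dwell(.1); show()
crop("scene","g_s5",100,220,110,230,5)
crop("top","g_t5",90,190,150,270,5)
```

```text
t6.34 [0.4816 0.244  0.0358] F [0.3 0.7 0.8] M [-0.   -0.03 -0.  ] op 0.0849
 t6.94 [0.482  0.2444 0.0364] F [-0.4  2.   4.2] M [ 0.36  0.07 -0.14] op 0.0211
 t7.04 [0.482  0.2444 0.0363] F [-0.9  2.9  4.4] M [ 0.35  0.12 -0.14] op 0.0208
```

View pics/g_s5.png

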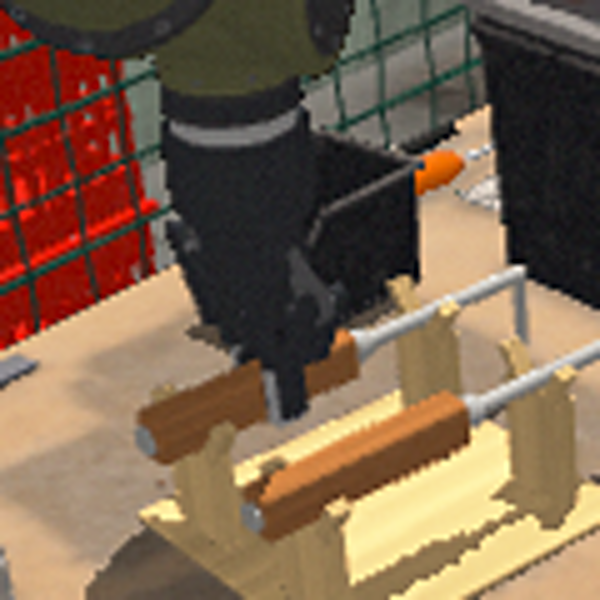

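View pics/g_t5.png

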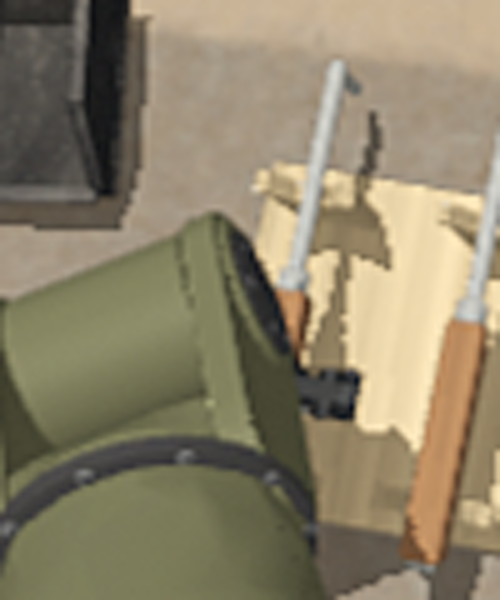

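Run:
```python
from h import *
manip.move_linear([.482,.2444,.12],speed=.1); show()
manip.move_linear([.482,.2444,.25],speed=.2); show()
manip.dwell(.1)
crop("scene","l_s",90,250,50,210,3.7)
crop("top","l_t",70,230,120,280,3.7)
```

```text
t8.13 [0.4816 0.2442 0.1193] F [ 0.8 -0.8 -1.7] M [ 0.05  0.   -0.04] op 0.0208
 t8.93 [0.4816 0.2442 0.2484] F [-0.6  0.7 -3.1] M [0.1  0.03 0.04] op 0.0210
```

View pics/l_s.png

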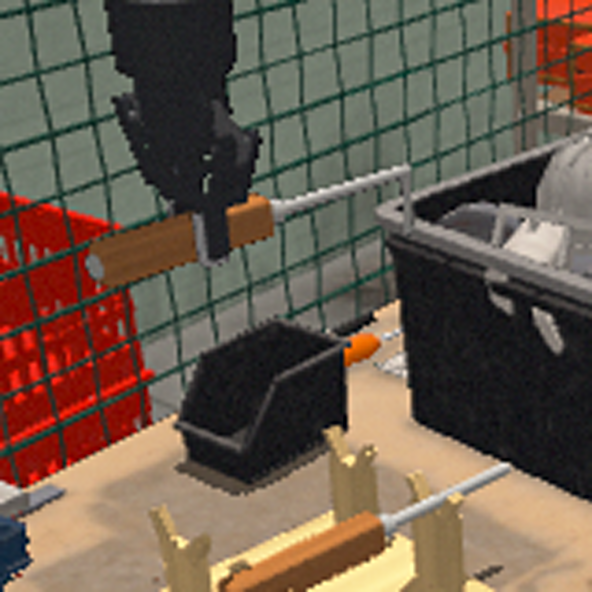

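View pics/l_t.png

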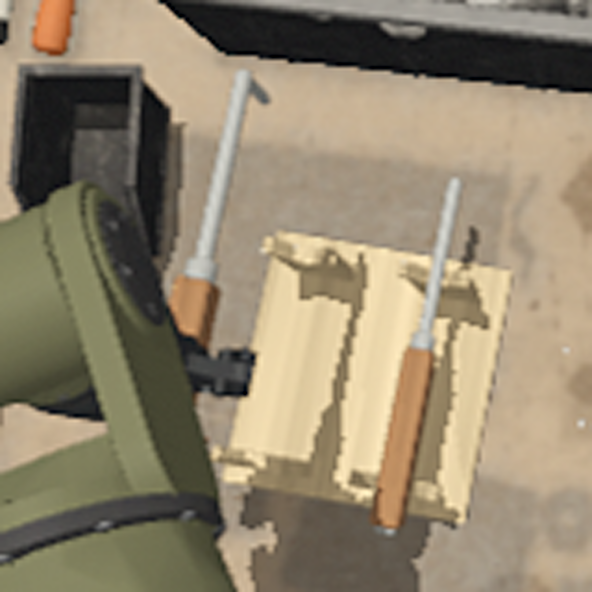

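Run:
```python
from h import *
print("elbow",tri((135.6,139.8),(199.4,95.9)),"tip",tri((141.8,147.2),(200.4,112.6)))
q=np.load("pose.npy");x,y,yaw=q[3:6]; print("exp tip",x+.18*np.cos(yaw),y+.18*np.sin(yaw),.242)
print("handle front", tri((70+200/3.7,120+272/3.7),(90+272/3.7,50+208/3.7)))
```

```text
elbow (array([0.6598, 0.2158, 0.2916]), np.float64(0.0)) tip (array([0.6569, 0.2137, 0.2452]), np.float64(0.0012))
exp tip 0.6596571720239099 0.21645464373303286 0.242
handle front (array([0.539 , 0.2323, 0.2954]), np.float64(0.002))
```

```bash
cat >> h.py <<'E'
from fit import place, eye
q_=np.load("pose.npy"); GP=q_[:3]; A0=q_[6]
def grip_for(pt,yaw,L=.179): return np.array([pt[0]-L*np.cos(yaw),pt[1]-L*np.sin(yaw)])
ZA=.0437
E
sed -i 's/^r=least_squares.*//' fit.py; sed -i '/^if __name__/,$d' fit.py
sed -i 's/^from fit import place, eye/def eye(a): return [.115*np.sin(a)-.03*np.cos(a),.08-.115*np.cos(a)-.03*np.sin(a),.2]\ndef place(p,P):\n    c,s=np.cos(p[2]),np.sin(p[2]); return np.array([p[0]+c*P[0]-s*P[1],p[1]+s*P[0]+c*P[1],P[2]])/' h.py
python3 - <<'E'
from h import *
manip.reach([.42,.02,.29],ori(-.25,-1))
e=place(GP,eye(A0)); g=grip_for(e,GP[2]); print(e,g)
manip.reach([g[0],g[1],.275],ori(GP[2],-1)); show()
manip.move_linear([g[0],g[1],.245],speed=.1); show(); manip.dwell(.15)
crop("scene","k_s",250,450,90,290,3)
crop("top","k_t",240,420,90,270,3.3)
E
```

```text
[ 0.66338365 -0.29919389  0.2       ] [ 0.49482213 -0.23896088]
 t11.12 [ 0.4952 -0.2377  0.2751] F [-0.2 -0.1 -2.1] M [-0.01  0.02  0.05] op 0.0208
 t11.57 [ 0.495  -0.2384  0.2455] F [ 0.9  0.4 -1.6] M [-0.01  0.02 -0.01] op 0.0213
```

View pics/k_s.png

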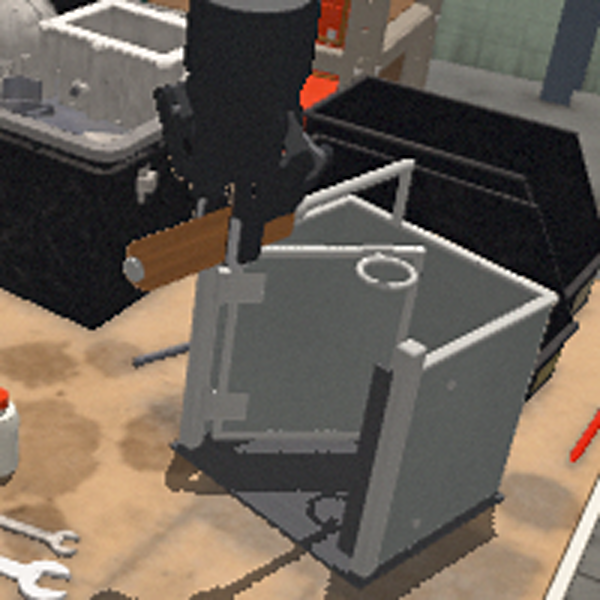

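View pics/k_t.png

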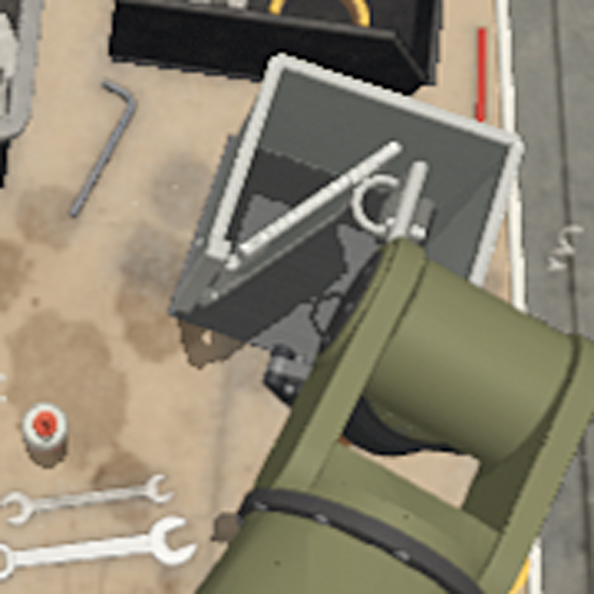

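Run:
```python
from h import *
print("elbow",tri((367.3,140.3),(386.3,144.2)),"ring",tri((355.5,151.4),(379.3,180)))
print(atz("scene",250+402/3,90+221/3,.2392), proj("top",place(GP,eye(A0))),proj("scene",place(GP,eye(A0))))
print("yaw", [atz("top",240+a/3.3,90+b/3.3,.292) for a,b in((400,232),(421,168))])
```

```text
elbow (array([ 0.6639, -0.3005,  0.2915]), np.float64(0.0011)) ring (array([ 0.664 , -0.3003,  0.2025]), np.float64(0.0035))
[ 0.67708361 -0.30135722  0.2392    ] [[355.41549788 151.57246545]] [[377.73065275 181.12519946]]
yaw [array([ 0.6173714 , -0.28423907,  0.292     ]), array([ 0.66205936, -0.30033246,  0.292     ])]
```

Run:
```python
from h import *
e=place(GP,eye(A0)); g=grip_for(e,GP[2])
manip.move_linear([g[0],g[1],.20],speed=.1); show()
manip.move_linear([g[0],g[1],.173],speed=.08); show(); manip.dwell(.1)
crop("scene","m_s",250,450,90,290,3)
crop("top","m_t",240,420,90,270,3.3)
```

```text
t12.42 [ 0.495  -0.2391  0.2005] F [-0.2 -0.3 -1.7] M [-0.03  0.03 -0.08] op 0.0213
 t12.90 [ 0.4949 -0.239   0.1731] F [ 0.5  0.4 -1.5] M [-0.01  0.05  0.  ] op 0.0212
```

View pics/m_s.png

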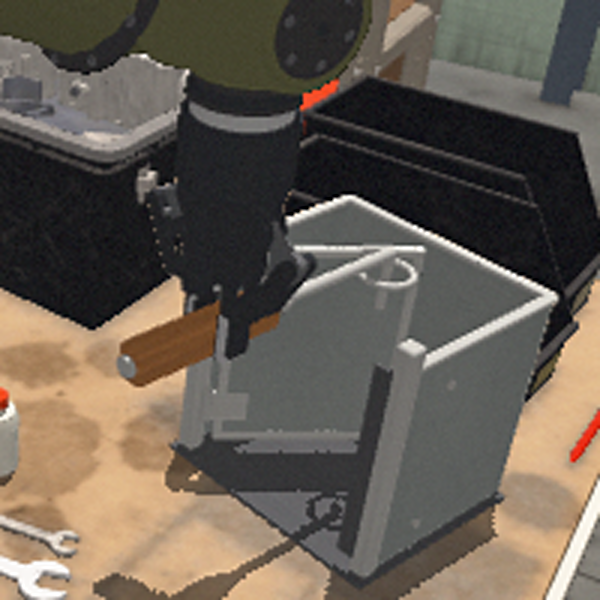

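View pics/m_t.png

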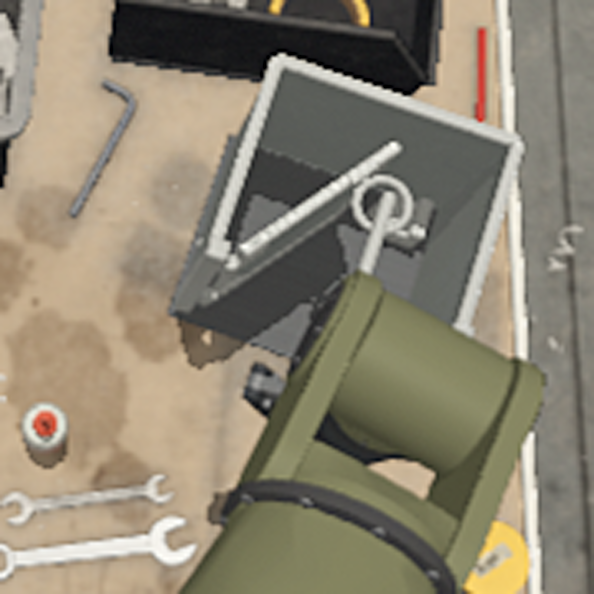

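Run:
```python
from h import *
for a in np.linspace(A0,-.06,8)[1:]:
    e=place(GP,eye(a)); g=grip_for(e,GP[2])
    manip.move_linear([g[0],g[1],.173],speed=.1); show("%.2f"%a)
crop("scene","n_s",250,450,90,290,3)
crop("top","n_t",240,420,90,270,3.3)
```

```text
0.81 t13.43 [ 0.4782 -0.244   0.1734] F [ 0.4  0.7 -2.1] M [ 0.01 -0.01 -0.02] op 0.0211
0.67 t13.75 [ 0.4614 -0.2462  0.1732] F [ 0.3  0.4 -2.6] M [-0.02  0.02  0.02] op 0.0214
0.52 t14.07 [ 0.4443 -0.2461  0.1732] F [ 0.4  0.2 -1.4] M [ 0.01 -0.02 -0.  ] op 0.0212
0.38 t14.40 [ 0.4273 -0.2436  0.1732] F [ 0.3  0.7 -2. ] M [-0.02  0.    0.01] op 0.0214
0.23 t14.72 [ 0.4108 -0.2386  0.1732] F [-1.2 -0.4 -1.7] M [ 0.   -0.03 -0.03] op 0.0212
0.09 t15.05 [ 0.3953 -0.2313  0.1732] F [ 0.1 -0.6 -2.3] M [-0.05 -0.01  0.02] op 0.0214
-0.06 t15.38 [ 0.3809 -0.2218  0.1732] F [ 1.1 -0.8 -1.6] M [ 0.03  0.04 -0.06] op 0.0208
```

View pics/n_s.png

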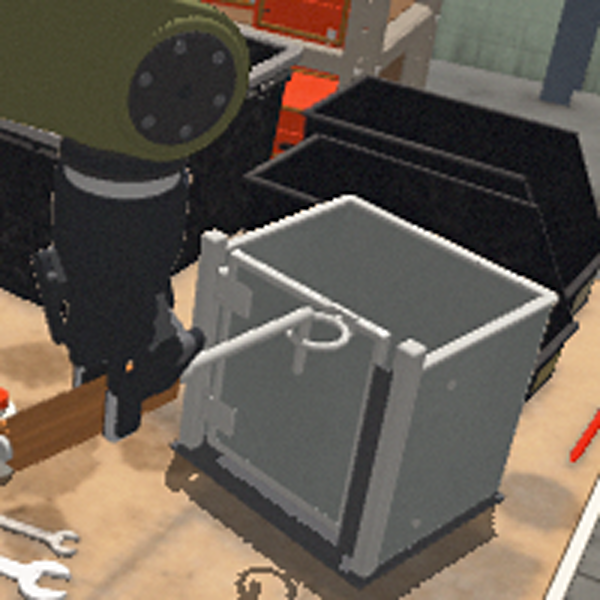

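View pics/n_t.png

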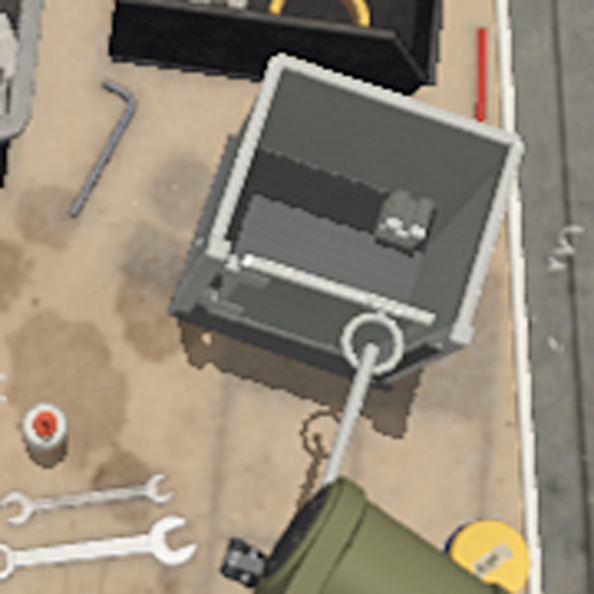

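Run:
```python
from h import *
t=np.array([-.968,.252]); c,s=np.cos(GP[2]),np.sin(GP[2]); d=np.array([c*t[0]-s*t[1],s*t[0]+c*t[1]])
e0=place(GP,eye(-.06))[:2]; g0=grip_for(e0,GP[2])
for i in range(1,11):
    g=g0+d*.002*i
    manip.move_linear([g[0],g[1],.173],speed=.05); manip.dwell(.08)
    F=np.mean([monitor.observe()['wrist_force'] for _ in range(1)],axis=0)
    o=show("%d along %.1f"%(i,F[:2]@d))
    if F[:2]@d<-7: break
crop("scene","o_s",250,450,90,290,3)
crop("top","o_t",240,420,90,270,3.3)
```

```text
1 along 0.3 t15.81 [ 0.379  -0.2206  0.173 ] F [ 0.3  0.8 -2.3] M [-0.03 -0.06 -0.04] op 0.0212
2 along -0.3 t16.14 [ 0.3772 -0.2194  0.173 ] F [ 0.1 -0.5 -0.9] M [-0.03  0.    0.03] op 0.0215
3 along -8.3 t16.48 [ 0.3762 -0.2186  0.1732] F [ 7.6 -3.4 -3.4] M [-0.46 -0.91 -0.12] op 0.0211
```

View pics/o_s.png

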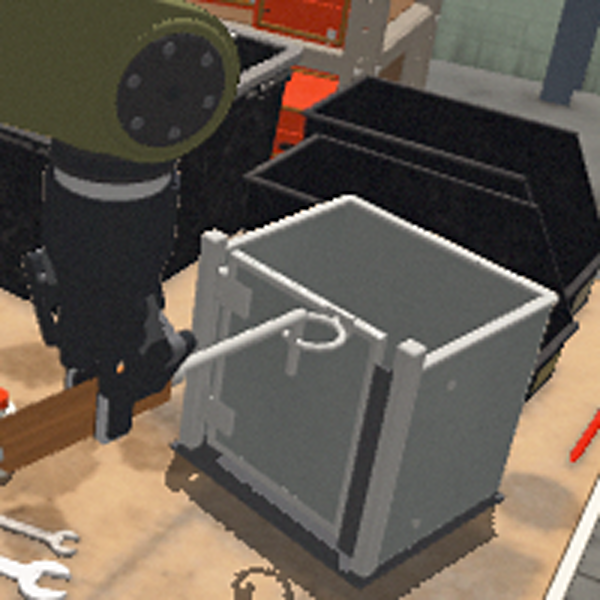

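View pics/o_t.png

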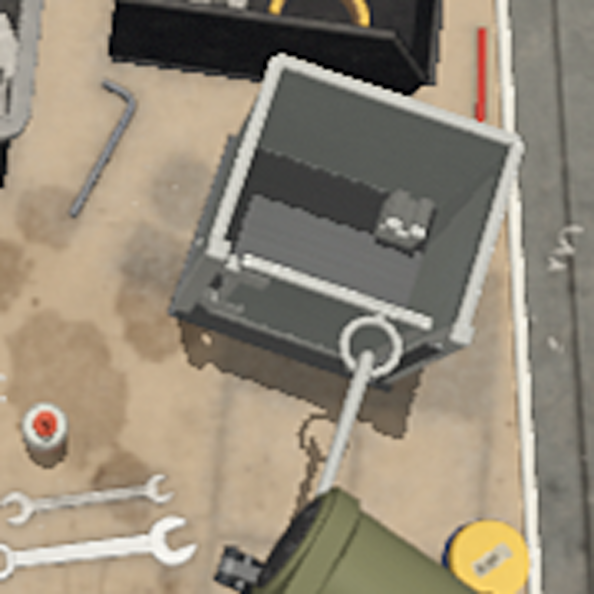

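Run:
```python
from h import *
t=np.array([-.968,.252]); c,s=np.cos(GP[2]),np.sin(GP[2]); d=np.array([c*t[0]-s*t[1],s*t[0]+c*t[1]])
g=np.array([.3762,-.2186])-d*.0125
manip.move_linear([*g,.173],speed=.05); show()
manip.move_linear([*g,.225],speed=.06); show()
manip.move_linear([*g,.29],speed=.2); show()
crop("scene","q_s",250,450,90,290,3)
crop("top","q_t",240,420,90,270,3.3)
```

```text
t16.99 [ 0.3865 -0.2257  0.1728] F [ 0.   0.4 -2.3] M [-0.    0.04 -0.02] op 0.0212
 t18.01 [ 0.3864 -0.2255  0.2246] F [-0.8 -0.3 -1.2] M [ 0.   -0.02 -0.  ] op 0.0210
 t18.48 [ 0.3864 -0.2255  0.2892] F [-0.3  1.1 -3. ] M [-0.   -0.01  0.  ] op 0.0214
```

View pics/q_s.png

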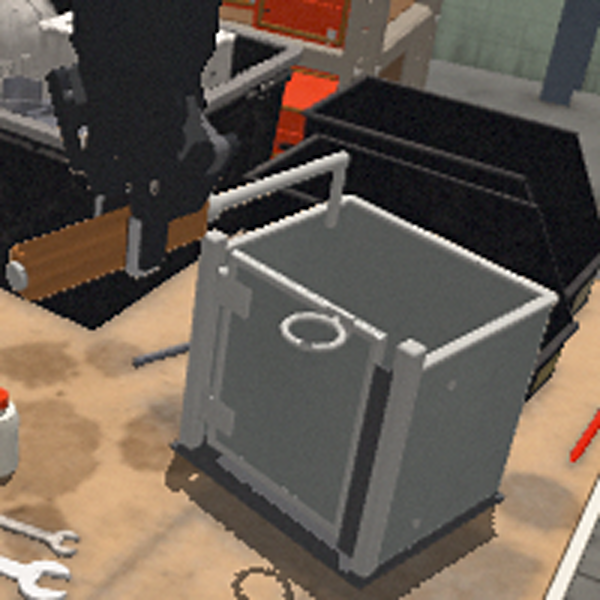

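View pics/q_t.png

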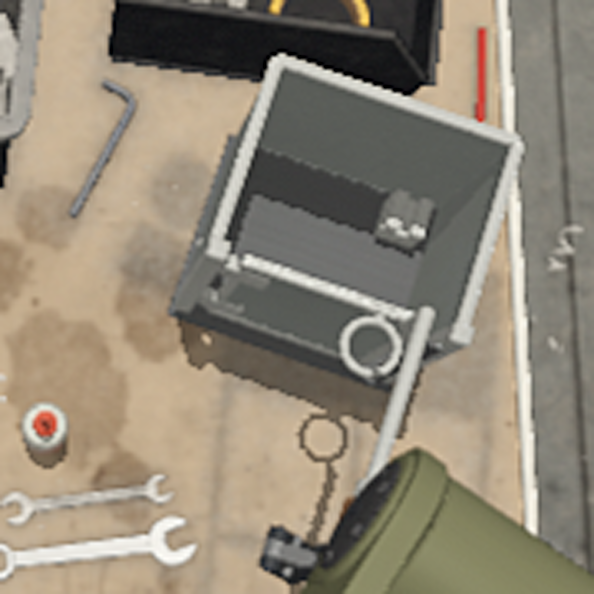

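Run:
```python
from h import *
yaw=q_[5]
print("eye shut top px (crop)",(proj("top",place(GP,eye(0)))-[240,90])*3.3,(proj("scene",place(GP,eye(0)))-[250,90])*3)
manip.reach([.40,.02,.29],ori(-.25,-1))
manip.reach([.4818,.2441,.25],ori(yaw,-1)); manip.dwell(.2); show()
crop("scene","r_s",90,250,50,210,3.7)
crop("top","r_t",70,230,120,280,3.7)
a=cv2.imread("pics/l_s.png").astype(int);b=cv2.imread("pics/r_s.png").astype(int)
```

```text
eye shut top px (crop) [[368.68057834 346.08493331]] [[309.36583932 332.63490303]]
 t20.71 [0.4821 0.2429 0.2507] F [ 0.1 -0.6 -0.6] M [-0.03  0.    0.  ] op 0.0209
```

View pics/r_s.png

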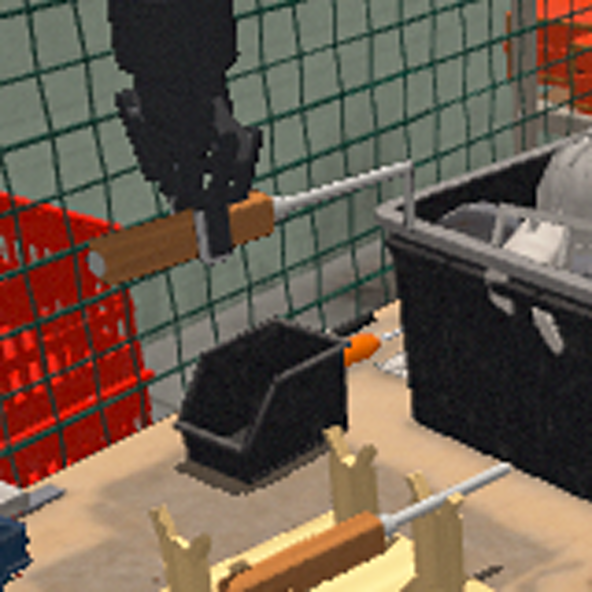

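View pics/r_t.png

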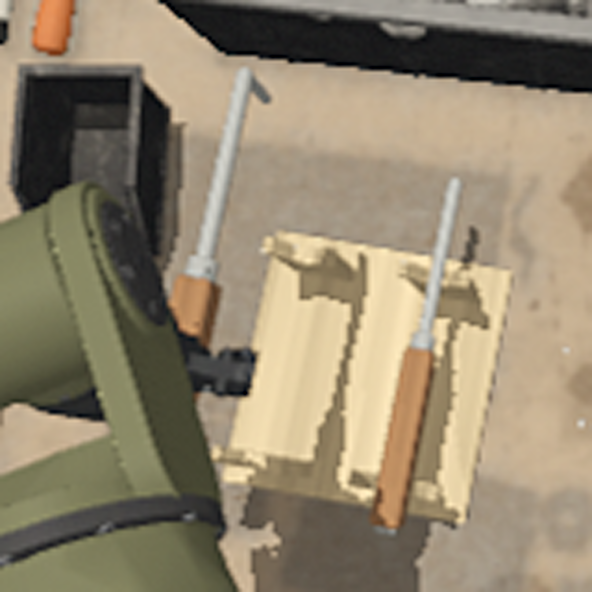

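Run:
```python
from h import *
manip.move_linear([.482,.2444,.10],speed=.2); manip.dwell(.1);show()
for z in(.07,.05,.042,.038):
    manip.move_linear([.482,.2444,z],speed=.08); o=show("%.3f"%z)
    if o['wrist_force'][2]>8: break
crop("scene","s_s",100,220,110,230,5)
```

```text
t21.81 [0.4826 0.2447 0.1014] F [-0.5  0.5 -1.1] M [-0.    0.05 -0.  ] op 0.0214
0.070 t22.33 [0.482  0.2444 0.07  ] F [-0.   0.1 -3. ] M [ 0.05  0.01 -0.02] op 0.0212
0.050 t22.73 [0.4819 0.2443 0.0497] F [-0.   0.9 -1.4] M [-0.04  0.01 -0.  ] op 0.0215
0.042 t22.98 [0.4818 0.2443 0.0417] F [-0.2  1.  -1.9] M [-0.02  0.05 -0.03] op 0.0216
0.038 t23.23 [0.4819 0.2444 0.0379] F [ 0.2 -0.7 -1.6] M [0.02 0.05 0.04] op 0.0212
```

View pics/s_s.png

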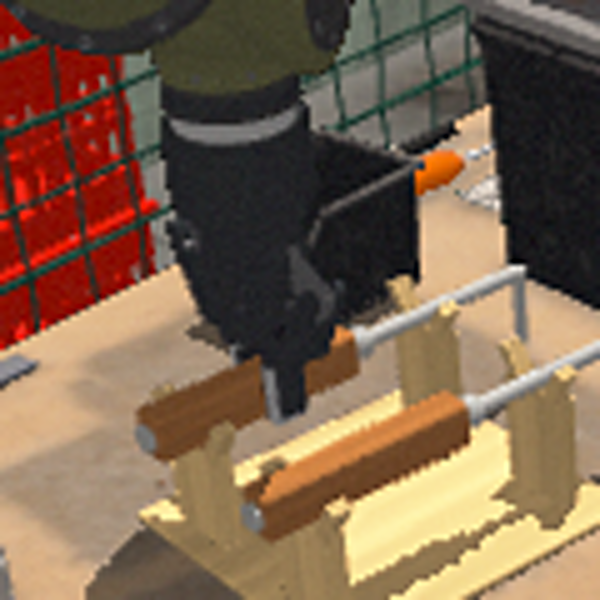

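Run:
```python
from h import *
for z in(.0365,.0355,.0345):
    manip.move_linear([.482,.2444,z],speed=.05); manip.dwell(.1); o=show("%.4f"%z)
    if o['wrist_force'][2]>2: break
gripper_to(.05); show("rel"); gripper_to(.085); show("open")
manip.move_linear([.482,.2444,.12],speed=.12); show("up")
manip.move_linear([.482,.2444,.28],speed=.25)
manip.reach([.155,.528,.28],ori(q_[5],-1)); manip.dwell(.2); show()
for n in("top","scene"): cv2.imwrite(f"pics/z_{n}.png",cv2.resize(optics.capture(n)[:,:,::-1],None,fx=1.5,fy=1.5))
crop("top","z_c",110,220,150,280,4.5)
```

```text
0.0365 t23.63 [0.482  0.2444 0.0366] F [ 1.1  0.4 -1.7] M [ 0.1  -0.04 -0.04] op 0.0214
0.0355 t23.98 [0.4822 0.2445 0.0363] F [-3.1 -1.7  8.6] M [-0.24  0.61  0.  ] op 0.0214
rel t24.38 [0.482  0.2444 0.0354] F [-0.   0.5  0.3] M [ 0.01 -0.04 -0.01] op 0.0501
open t24.82 [0.482  0.2444 0.0355] F [ 0.4 -0.2  0.3] M [ 0.03 -0.01  0.03] op 0.0850
up t25.68 [0.4816 0.2443 0.1193] F [-1.1 -0.1 -0.7] M [-0.    0.    0.02] op 0.0850
 t28.26 [0.1557 0.5278 0.28  ] F [ 0.2 -0.9  0.3] M [ 0.02  0.01 -0.01] op 0.0850
```

View pics/z_c.png

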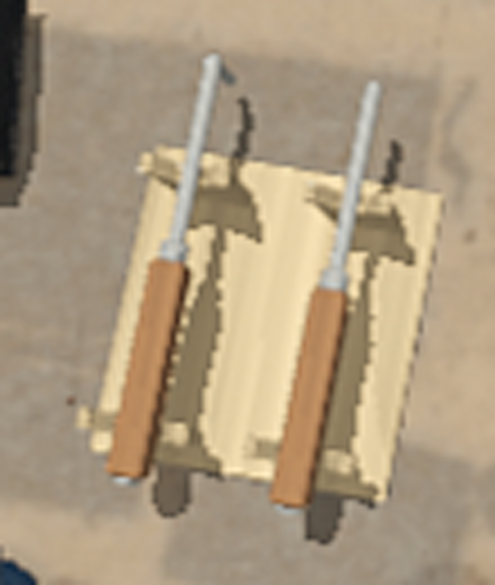

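View pics/z_scene.png

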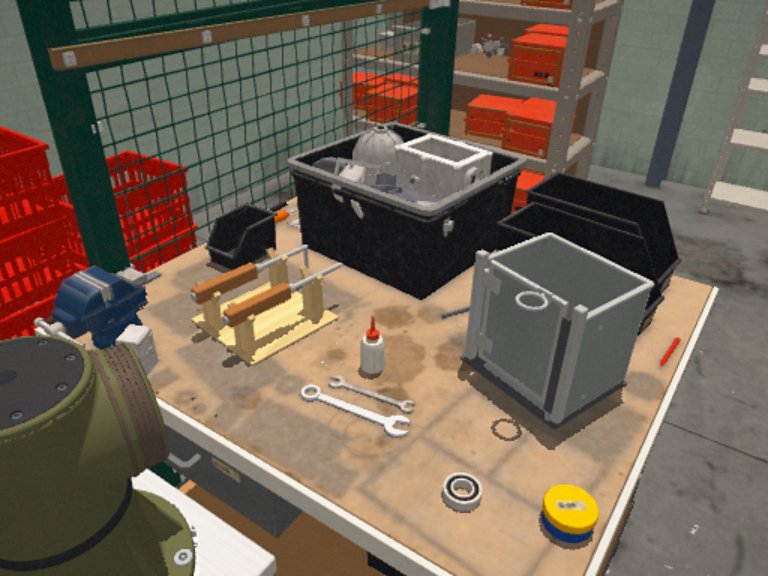

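View pics/z_top.png

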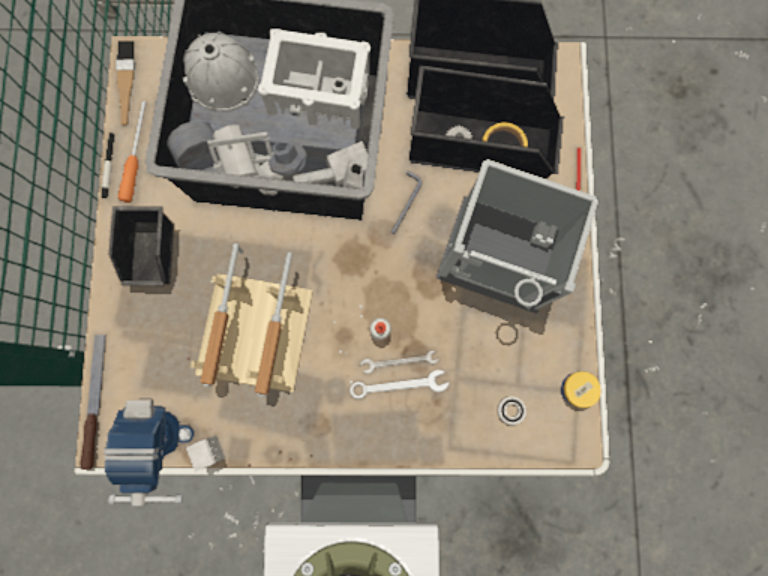

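Run:
```python
from h import *
crop("top","y_t",285,405,100,220,5); crop("scene","y_s",300,450,140,290,4)
for a in(0,.03,.06): print(a,(proj("top",place(GP,eye(a)))-[285,100])*5+2,(proj("scene",place(GP,eye(a)))-[300,140])*4+1.5)
```

```text
0 [[335.60693688 476.37111107]] [[213.98778576 245.01320405]]
0.03 [[339.41485168 470.34910606]] [[219.79102104 243.66574661]]
0.06 [[343.02926581 464.21527951]] [[225.45933514 242.21705847]]
```

View pics/y_t.png

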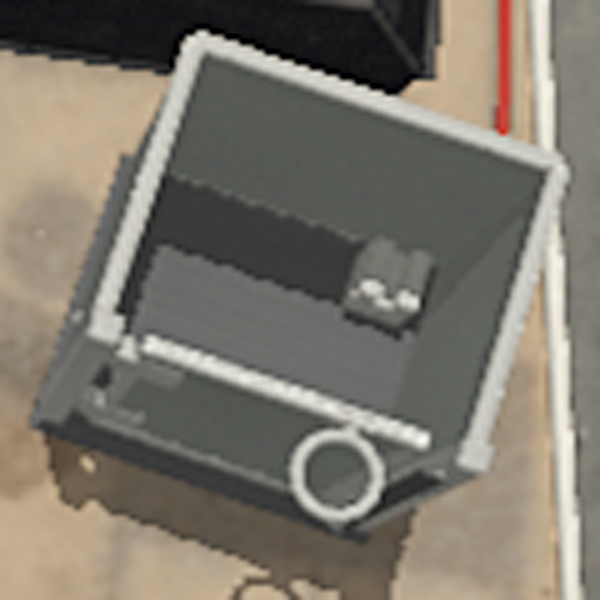

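View pics/y_s.png

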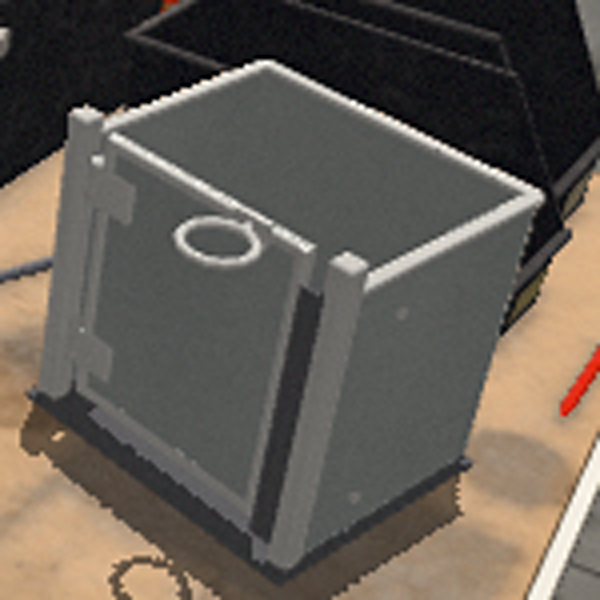

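```bash
python3 -c "
from h import *
show(); print(workorder.job_done())"
```

```text
t28.51 [0.1551 0.528  0.28  ] F [ 0.6 -1.1  0.3] M [-0.02 -0.02 -0.04] op 0.0852
the job is handed in; nothing more can be done
None
```

The gate is shut, the hooked pole is back in its own rack bay, and I handed the job in at 28.5 s. I took the pole from the left bay, hooked the ring eye, pulled the gate round its arc, unhooked and returned the pole.

**Gate:** The pull met a sharp stop of about 8 N, against roughly 0.5 N of hinge friction. In the final pictures the panel lies parallel to the front posts and back wall (19.1° against 19.2°). The ring sits within about 0.01 rad of its computed shut position.

**Pole and straight rod:** The pole tip lies within about 1 pixel of where it started, and its handle within 1–2 pixels. The straight rod looks unmoved.

**Forces:** The highest wrist force I read was about 9 N. The gripper stayed in front of the guard and none of the force readings suggested contact with it.

**Disagreements:**
- **Fingertip height:** In the scene camera the fingertips looked about 27 mm higher than the reported tool position. I set the grasp height from the picture, and after lifting, the measured hook position agreed to within about 3 mm. I did not find the cause.
- **Enlargement mistake:** An early wrong enlargement factor in my own code made the guard measurements disagree. I fixed it before moving anything.

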